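# Open the wire feeder and set its cover on the folding stay

### The job

The drive rolls of the red wire feeder are to be serviced: release the cover's yellow quarter-turn fastener (press its wing down, turn it a quarter turn anticlockwise seen from above), raise the cover by its black pull bar as far as its folding stay allows, and push the stay's black knee knob past dead centre, away from the front of the feeder, fully home against its stop, so that the cover stays up alone. Never let the cover drop, and leave the orange welding magnet, the tape roll and the pocket torch where they lie.

Things in the scene. Friction and masses are not known exactly. Their poses are not given: they have to be found in the camera images.
- feeder: Red sheet-metal wire feeder, case 184 (x) x 220 (y) x 100 mm high, too heavy to shift, red hinged cover on top. Origin: centre of its underside, on the table. -x is its front (dark panel, knobs, brass socket), +y is on the left for one who faces the front. Closed, the cover's top is at z = 0.108, its front edge at x = -0.100. The stay is inside, by the +y wall, in the plane y = 0.093.
- cover_hinge (a point): Middle of the cover's hinge axis, at (0.086, 0, 0.100) in the feeder's frame; the axis runs along the feeder's y. Fixed to the feeder and has its axes.
- cover (a joint): Angle of the cover: 0 closed, grows as its front edge goes up and back. The taut stay stops it somewhere from 1.19 to 1.32 rad (its lower pivot is clamped in a slot, set differently each time). 0.36 kg, 2 N at the bar. Let go, it falls shut, unless the stay is almost straight (bar within 1 mm of the taut stop), where friction holds it: pull it firmly taut (8 N felt) before letting go.
- cover_bar (a point): Middle of the black round pull bar, 11 mm thick, parallel to the feeder's y, in front of the cover's edge with 31 mm clear between; straight and free for 45 mm to either side. 0.222 m from the hinge axis along the cover and 3 mm above it across the cover. The point turns with the cover. The bar can turn between the fingers, so the hand may stay upright for the whole swing.
- fastener (a joint): Turn of the yellow wing of the quarter-turn fastener: 0 locked (wing along the feeder's x), grows anticlockwise from above, stop at 1.60 rad (wing along y), where it stays. The cover is free from 1.25 rad on. Detent lugs let it turn only 0.2 rad unless the wing is pressed down at least 3.2 mm.
- fastener_press (a joint): How far the wing is pressed down, m: 0 up, 0.006 full stroke. A spring holds it up with 4.5 N and 0.9 N more for each mm, so 8 to 9 N presses it far enough.
- fastener_head (a point): Centre of the top of the fastener's wing, on its turning axis; the wing is 30 mm long, 9 mm thick, 22 mm tall below this point, its underside 7 mm above the cover. At (-0.064, 0, 0.137) in the feeder's frame when the cover is closed. The point's x runs along the wing.
- stay_knee (a joint): Angle at the knee of the folding stay (two flat steel links of 69 mm): -2.62 folded inside the case (cover closed), 0 links in line (dead centre), above 0 past centre, stop at 0.20 rad. Below 0 the knee bows toward the feeder's front; past centre it bows toward the hinge and the cover's weight keeps it on its stop.
- stay_knob (a point): Centre of the black knob on the stay's knee, 18 mm thick, 22 mm long along the feeder's y. Near (0.018, 0.073, 0.151) in the feeder's frame, up to 4 mm off, when the stay is straight; from there it goes 7 mm along (0.95, 0, -0.32) to its stop, 2 N at most. The raised cover leans over it 45 mm behind (+x), so the hand must lean about 30 degrees back toward the feeder's front.
- magnet_square: Loose orange arrow-shaped welding magnet, 90x100x17 mm, lying flat beside the feeder: a bystander. Origin at the centre of its underside.
- tape_roll: Loose pale green roll of glass-cloth tape, 69 mm across, 25 mm high, lying flat beside the feeder: a bystander. Origin at the centre of its underside.
- torch_light: Loose silver and black pocket torch, 27x117x27 mm, lying beside the feeder: a bystander. Origin at the centre of its underside.

How it is judged:
On the way, in this order (a step that is already met when the one before it is completed fails the run):
1. the fastener is turned to its released position (value of joint fastener above 1.25 rad), for 0.1 s.
2. the cover is raised until its stay is nearly straight (value of joint stay_knee above -0.45 rad), for 0.1 s.
At the end, for the whole second after the job is handed in: The stay's knee is past dead centre by at least 0.12 rad (its stop is at 0.20), and the cover stands at rest above 1.12 rad (value of joint stay_knee above 0.12 rad and value of joint cover above 1.12 rad and velocity of joint cover between -0.05 and 0.05 rad/s); the robot touches nothing.
It fails at once if the cover drops or is slammed (it falls faster than 2.5 rad/s) (velocity of joint cover below -2.5 rad/s).
It fails at once if the welding magnet is shifted by more than 30 mm (distance of magnet_square from where it was at the start of the episode above 0.03 m).
It fails at once if the tape roll is shifted by more than 30 mm (distance of tape_roll from where it was at the start of the episode above 0.03 m).
It fails at once if the pocket torch is shifted by more than 30 mm (distance of torch_light from where it was at the start of the episode above 0.03 m).
It also fails if it takes over 64 s, if anything falls off the work surface, if the arm or the gripper's body presses on something with over 40 N, if the wrist force passes 120 N, or if a joint passes its speed limit or range.

### The arm

A 7-joint arm with a two-finger parallel gripper is mounted at the origin on a cart in front of the work surface, level with it; the furniture and walls round the work are solid. World frame = base frame: x ahead of the robot, y to its left, z up, the work surface at z = 0. Lengths are in m, angles in rad, forces in N, time in s.
With the tool pointing down it reaches from about 0.425 to 0.925 m from the base axis. Payload 6.8 kg.
Tool frame: the origin (TCP) lies at the very end of the fingers, on their centre line; the grasp point (between the pads) lies 19 mm behind it; z points along the fingers, y is the line along which they close (so a half turn about z gives the same grasp; the last joint's range is limited). The gripper opens to 85 mm and grips with 20 to 120 N. Pads are 22 mm wide; open, the fingers measure 114 mm over their backs; the gripper's body (76 mm by 85 mm) begins 54 mm behind the grasp point. The pads swing forward as they close: fully open they stand 13 mm farther back than shut.
Start: joints at [1.223, 0.477, 0.022, 1.555, -0.011, 1.109, -0.083], TCP at [0.16, -0.656, 0.231] pointing down, gripper open.
Joint ranges: [-2.96, 2.96], [-0.34, 2.1], [-1.41, 1.46], [0.24, 2.44], [-1.37, 4.51], [0.17, 1.92], [-2.96, 2.96]. Speed limits (rad/s): [2.39, 2.39, 3.14, 3.14, 3.14, 3.14, 3.14].

### API

Orientations are given as a unit quaternion [w, x, y, z].
In Python, from station import bot gives the robot as it stands. The module is installed in compiled form; this text tells all that it offers.
- The arm moves only by the shell command python3 -m jog 'ROWS' [OPENING] [FORCE]. ROWS is JSON, a list of rows, each a list of 4 numbers: the shift along the tool's x, y, z in cm, then the turn about the tool's z in rad. In form: [[x, y, z, spin], ...]. A call has 1 to 20 rows; each row is the pose to reach, as a shift and turn from the pose commanded when the call began, along the tool's axes at that moment; what a row does not reach only later rows make up. A row lasts 1/12 s, in which the tool goes at most 41.7 mm and 7.16 degrees, less where a joint would pass 70% of its speed; a pose out of reach is approached as far as the arm can. A call with a gripper value outside its range is refused whole. OPENING is the closure, from -1 (fully open) to 1 (shut), set as the call begins (- or left out, the last holds). The fingers move at their own pace and stop on an object; FORCE is the grip in N (left out, the last holds). Time passes only in rows, so rows that repeat a pose let the fingers close. It gives the time, the measured TCP pose, the force, the opening and the grip force at its end, in the units of the state.
- bot.get_obs(): the state, without advancing time (a new reading comes with each control period).
- bot.read_camera(name): name is "side" or "top" or "wrist"; returns a dict with "pixels" (420x560x3 uint8, red, green, blue), "depth" (420x560 float32, m along the optical axis (not along the pixel's ray), 0 where there is no reading), "fovy" (degrees; the focal length in pixels is half the picture's height over the tangent of half this angle, whatever the lens; pixels are square), "cx", "cy" (the principal point, pixels), "pose" (4x4, takes a point from camera to world coordinates). Camera axes: x right, y down, z forward; pixel columns grow to the right and rows downward; lengths in m; the calibration is good to about 2 mm. A picture is of the moment at which its call begins.
- bot.hand_in(): hands the job in; it is judged then, once.
The state is a dict: "t": time; "q": joint angles; "joint_vel": joint speeds; "joint_torque": joint torques, N m; "eef_pos": TCP position; "tool_rot": TCP orientation; "contact_force": force on the tool from outside, world axes, zero at the start; "torque": the same for the moment, N m; "gripper_width": opening from 0.0 (shut) to 1.0 (fully open); "grasp_force": force on a finger pad.
Only numpy, scipy, OpenCV 4.12 (cv2) and the standard library are available. Lean on these libraries where they do the work, as an engineer would, in place of code of your own. Each camera call takes 0.05 s, during which the arm holds its last target. There are 200 camera calls.

## Working session

There is one attempt and no reset: what is moved stays moved. The work goes in short steps, Python scripts to look and compute and a shell command to move; the robot and the scene stay as the last step left them, time stands still between calls to the robot, and variables do not carry over. Pictures are saved under pics/ and viewed, at most 10 in all, crops included, and the job is handed in when it is done.

```bash
mkdir -p pics
cat > h.py <<'E'
import numpy as np, cv2
from station import bot
from scipy.spatial.transform import Rotation as R
def cam(n):
    c=bot.read_camera(n); c['f']=210/np.tan(np.radians(c['fovy'])/2); return c
def save(c,fn,crop=None,s=1):
    im=c['pixels'][:,:,::-1]
    if crop: u0,v0,u1,v1=crop; im=im[v0:v1,u0:u1]
    cv2.imwrite('pics/'+fn,cv2.resize(im,None,fx=s,fy=s,interpolation=cv2.INTER_CUBIC))
def pt(c,u,v,d=None):
    d=c['depth'][v,u] if d is None else d
    p=np.array([(u-c['cx'])/c['f']*d,(v-c['cy'])/c['f']*d,d,1.]); return (c['pose']@p)[:3]
def cloud(c):
    v,u=np.mgrid[0:420,0:560]; d=c['depth']
    P=np.stack([(u-c['cx'])/c['f']*d,(v-c['cy'])/c['f']*d,d,np.ones_like(d)],-1)@c['pose'].T
    return P[...,:3]
def rot():
    q=bot.get_obs()['tool_rot']; return R.from_quat([q[1],q[2],q[3],q[0]]).as_matrix()
E
python3 - <<'E'
from h import *
o=bot.get_obs(); print(o['t'],o['eef_pos'],o['tool_rot'],o['gripper_width']); print(rot().round(3))
import pickle
for n in ['top','side']:
    c=cam(n); save(c,n+'0.png',s=1.4); pickle.dump(c,open(n+'0.pkl','wb')); print(n,c['pose'].round(3),c['f'])
E
```

```text
0.0 [ 0.16013718 -0.65508835  0.23029746] [-9.37876540e-04  9.92820375e-01  1.19610968e-01 -1.98895952e-04] 1.0002531818312248
[[ 0.971  0.238 -0.001]
 [ 0.238 -0.971  0.002]
 [-0.    -0.002 -1.   ]]
top [[-0.008 -0.983  0.183  0.36 ]
 [-0.999  0.014  0.031 -0.323]
 [-0.033 -0.182 -0.983  1.013]
 [ 0.     0.     0.     1.   ]] 441.8425323092622
side [[-0.88  -0.267  0.394  0.168]
 [-0.475  0.502 -0.722  0.31 ]
 [-0.005 -0.822 -0.569  0.604]
 [ 0.     0.     0.     1.   ]] 419.5453101856903
```

View pics/top0.png

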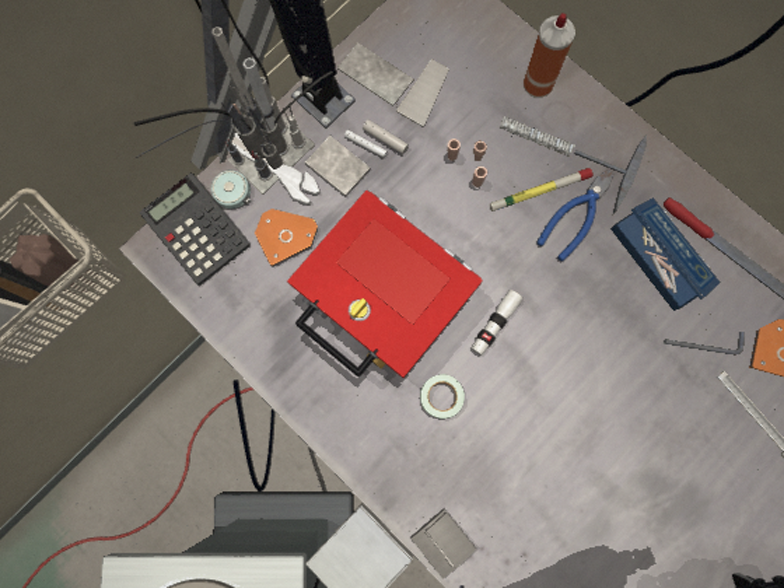

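View pics/side0.png

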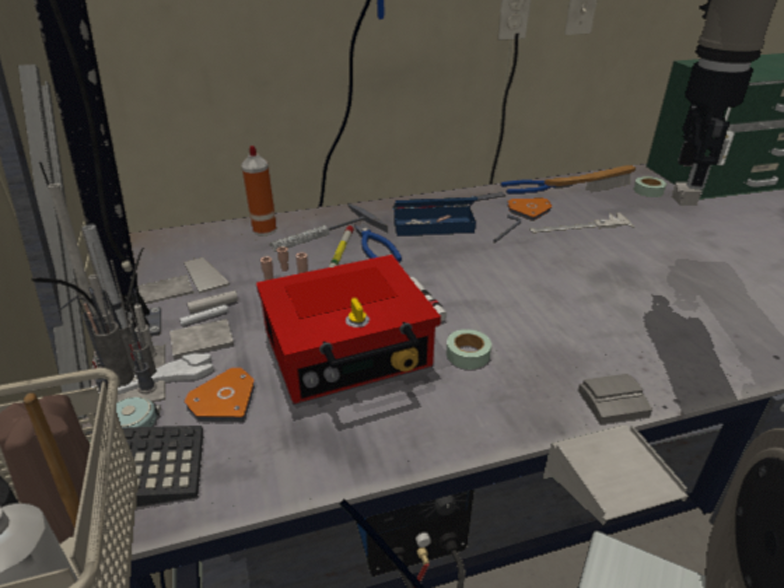

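Run:
```python
from h import *
import pickle
for n in ['top0','side0']:
    c=pickle.load(open(n+'.pkl','rb')); P=cloud(c); im=c['pixels'].astype(int)
    red=(im[...,0]>120)&(im[...,1]<60)&(im[...,2]<60)
    m=red&(abs(P[...,2]-.108)<.012)
    Q=P[m]; print(n,m.sum(),np.median(Q[:,2]),Q[:,2].std())
    r=cv2.minAreaRect(Q[:,:2].astype(np.float32)); print(r); print(cv2.boxPoints(r).round(4).tolist())
    ye=(im[...,0]>150)&(im[...,1]>130)&(im[...,2]<90)&(P[...,2]>.12)&(P[...,2]<.15)
    print('yellow',ye.sum(),P[ye].mean(0),P[ye][:,2].max(), cv2.minAreaRect(P[ye][:,:2].astype(np.float32)))
    b=(im.max(-1)<70)&(P[...,2]>.09)&(P[...,2]<.13)&(np.linalg.norm(P[...,:2]-Q.mean(0)[:2],axis=-1)<.2)
    print('bar',b.sum(),P[b].mean(0), cv2.minAreaRect(P[b][:,:2].astype(np.float32)))
```

```text
top0 5701 0.1064486867874912 0.0016185484487645635
((0.563477635383606, -0.2923930883407593), (0.2273336946964264, 0.1876516044139862), 49.95290756225586)
[[0.41850000619888306, -0.3190000057220459], [0.5622000098228455, -0.4397999942302704], [0.7084000110626221, -0.26570001244544983], [0.5648000240325928, -0.14499999582767487]]
yellow 12 [ 0.51758503 -0.25651287  0.13396777] 0.1354972898324236 ((0.5185138583183289, -0.2564285695552826), (0.006728523410856724, 0.028355594724416733), 57.31304168701172)
bar 439 [ 0.46891792 -0.21529248  0.10599173] ((0.5474069118499756, -0.2807700037956238), (0.12892253696918488, 0.23020166158676147), 49.75267028808594)
side0 5342 0.10700898052659066 0.0009693129850344278
((0.5635451674461365, -0.2924007177352905), (0.2273024618625641, 0.19108466804027557), 49.87281799316406)
[[0.4171999990940094, -0.31769999861717224], [0.5633999705314636, -0.4408999979496002], [0.7098000049591064, -0.2671000063419342], [0.5637000203132629, -0.14390000700950623]]
yellow 29 [ 0.51797489 -0.25369702  0.13571975] 0.13729215708827608 ((0.5179622173309326, -0.2540377676486969), (0.007162413094192743, 0.0262228362262249), 49.76836013793945)
bar 610 [ 0.47481563 -0.21025965  0.10447774] ((0.515944242477417, -0.21489539742469788), (0.2579098641872406, 0.12047852575778961), 21.865068435668945)
```

```bash
python3 -m jog '[[44.3,-30.3,3,0.94],[44.3,-30.3,3,0.94],[44.3,-30.3,3,0.94],[44.3,-30.3,3,0.94],[44.3,-30.3,3,0.94],[44.3,-30.3,3,0.94],[44.3,-30.3,3,0.94],[44.3,-30.3,3,0.94],[44.3,-30.3,3,0.94],[44.3,-30.3,3,0.94],[44.3,-30.3,3,0.94],[44.3,-30.3,3,0.94],[44.3,-30.3,3,0.94],[44.3,-30.3,3,0.94],[44.3,-30.3,3,0.94],[44.3,-30.3,3,0.94],[44.3,-30.3,3,0.94],[44.3,-30.3,3,0.94]]' 0 40
python3 - <<'E'
from h import *
c=cam('wrist'); save(c,'w1.png',s=1.2); import pickle; pickle.dump(c,open('w1.pkl','wb'))
o=bot.get_obs(); p=o['eef_pos']; M=rot(); print(o['t'],o['q'],M.round(3))
for nm,T in dict(head=[.5182,-.2548,.12]).items(): print(nm,(M.T@(np.array(T)-p)*100).round(2))
P=cloud(c); im=c['pixels'].astype(int); ye=(im[...,0]>130)&(im[...,1]>110)&(im[...,2]<80)&(P[...,2]>.125)&(P[...,2]<.15)
print(ye.sum(),P[ye].mean(0) if ye.any() else 0, cv2.minAreaRect(P[ye][:,:2].astype(np.float32)) if ye.any() else 0)
E
```

```text
t: 1.6
eef_pos: [0.5174, -0.258, 0.2013]
tool_rot: [0.0, 0.939, -0.344, -0.0]
contact_force: [0.2, 0.4, -0.2]
gripper_width: 0.499
grasp_force: 0.0
1.65 [ 0.34885296  0.34941611  0.00645826  1.82401447 -0.0019517   0.96832077
 -1.91794092] [[ 0.763 -0.647 -0.   ]
 [-0.647 -0.763 -0.001]
 [ 0.     0.001 -1.   ]]
head [-0.15 -0.28  8.14]
480 [ 0.52078579 -0.25605345  0.13656111] ((0.5198820233345032, -0.25535285472869873), (0.008557810448110104, 0.029312225058674812), 49.570499420166016)
```

View pics/w1.png

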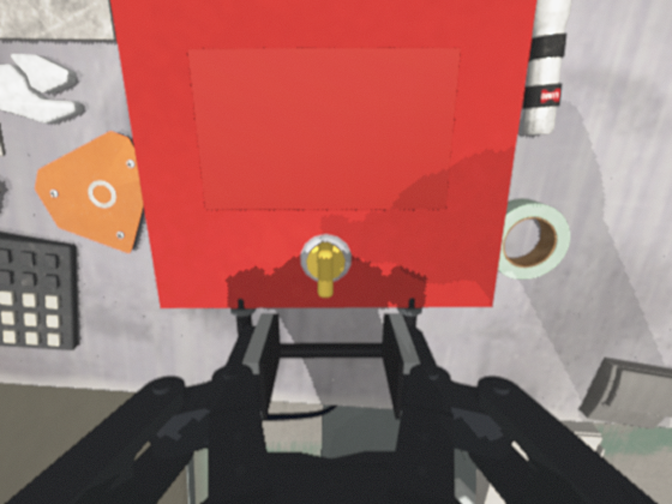

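```bash
python3 -m jog '[[-0.1,-0.3,4,0],[-0.1,-0.3,6,0],[-0.1,-0.3,7.4,0],[-0.1,-0.3,8.1,0],[-0.1,-0.3,8.1,0],[-0.1,-0.3,8.1,0]]' 0 40; python3 -m jog '[[0,0,0,0],[0,0,0,0],[0,0,0,0],[0,0,0,0],[0,0,0,0],[0,0,0,0],[0,0,0,0]]' 1 60
```

```text
t: 2.15
eef_pos: [0.5198, -0.254, 0.1208]
tool_rot: [0.0, 0.939, -0.344, 0.0]
contact_force: [-0.9, -0.4, -0.2]
gripper_width: 0.502
grasp_force: 0.0
t: 2.73
eef_pos: [0.5195, -0.2549, 0.1212]
tool_rot: [0.001, 0.939, -0.344, 0.0]
contact_force: [-3.4, -4.3, 4.6]
gripper_width: 0.085
grasp_force: 61.1
```

```bash
python3 -m jog '[[0,0.06,0.2,0],[0,0.06,0.4,0],[0,0.06,0.5,0],[0,0.06,0.5,0]]' 1 60
```

```text
t: 3.07
eef_pos: [0.5195, -0.255, 0.1164]
tool_rot: [0.001, 0.939, -0.343, 0.001]
contact_force: [-3.7, -3.1, 8.4]
gripper_width: 0.083
grasp_force: 61.6
```

```bash
python3 -m jog '[[0,0,0.03,-0.1],[0,0,0.03,-0.2],[0,0,0.03,-0.3],[0,0,0.03,-0.4],[0,0,0.03,-0.5],[0,0,0.03,-0.6],[0,0,0.03,-0.7],[0,0,0.03,-0.8],[0,0,0.03,-0.9],[0,0,0.03,-1],[0,0,0.03,-1.1],[0,0,0.03,-1.2],[0,0,0.03,-1.3],[0,0,0.03,-1.4],[0,0,0.03,-1.5],[0,0,0.03,-1.58],[0,0,0.03,-1.58],[0,0,0.03,-1.58]]' 1 60; python3 -c "
from h import *
o=bot.get_obs();print(rot().round(3),o['torque'],o['q'])"
```

```text
t: 4.57
eef_pos: [0.5192, -0.2541, 0.1162]
tool_rot: [0.0, 0.905, 0.426, -0.0]
contact_force: [-4.2, -0.6, 8.7]
gripper_width: 0.086
grasp_force: 61.7
[[ 0.638  0.77  -0.   ]
 [ 0.77  -0.638 -0.001]
 [-0.001  0.    -1.   ]] [-0.05513795  1.08662604 -0.02839034] [ 0.63702329  0.48128987 -0.37394803  1.8723705   0.23206519  0.83029734
 -0.54718168]
```

```bash
python3 -m jog '[[0,0,0,0],[0,0,0,0],[0,0,0,0],[0,0,-2,0],[0,0,-5,0],[0,0,-8,0],[0,-4,-8,0],[0,-7.2,-8,0],[0,-7.2,-8,0],[0,-7.2,-8,0],[0,-7.2,-8,0]]' 0.3 60
python3 - <<'E'
from h import *
o=bot.get_obs(); p=o['eef_pos']; M=rot()
O=np.array([.5681,-.2957]); X=np.array([.763,-.6465]); Y=np.array([.6465,.763])
for n in ['top','wrist','side']:
    c=cam(n); P=cloud(c); im=c['pixels'].astype(int)
    if n=='top': save(c,'t2.png',(120,120,400,320),2.5)
    L=np.stack([(P[...,:2]-O)@X,(P[...,:2]-O)@Y,P[...,2]],-1)
    b=(im.max(-1)<80)&(abs(L[...,0]+.136)<.012)&(abs(L[...,1])<.045)&(abs(L[...,2]-.105)<.01)
    print(n,b.sum(),L[b].mean(0) if b.any() else '',L[b].min(0),L[b].max(0))
T=np.r_[O-.136*X,.103-.016]; print(p,M.T@(T-p)*100)
E
```

```text
t: 5.48
eef_pos: [0.4644, -0.2079, 0.1952]
tool_rot: [0.0, 0.905, 0.426, 0.0]
contact_force: [1.0, 0.1, 0.7]
gripper_width: 0.353
grasp_force: 0.0
top 112 [-0.13515989 -0.02206904  0.10574149] [-0.14052668 -0.04487381  0.1003758 ] [-0.12966816 -0.00019243  0.11075682]
wrist 1415 [-0.13573119  0.00359075  0.10844656] [-0.14085682 -0.04496533  0.1022619 ] [-0.13031349  0.04488035  0.11113051]
side 279 [-0.13923134  0.00079818  0.10458879] [-0.14393111 -0.04498015  0.0972477 ] [-0.13299638  0.04444243  0.10905118]
[ 0.46443227 -0.2079401   0.19518463] [ 3.90949514e-03 -2.68402197e-02  1.08184460e+01]
```

View pics/t2.png

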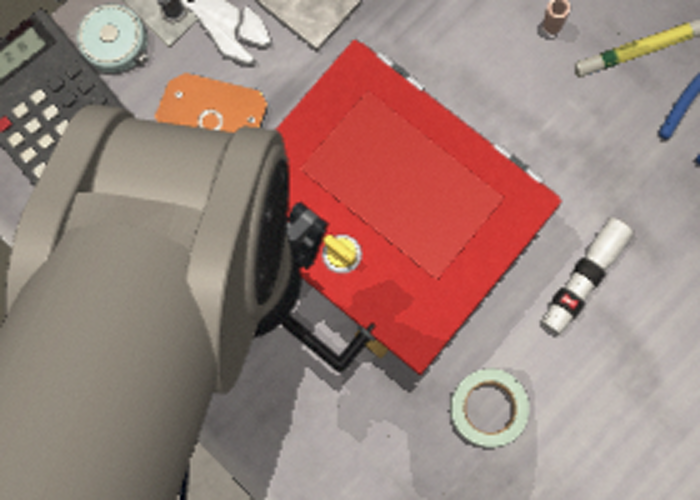

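```bash
python3 -m jog '[[0,0,4,0],[0,0,7,0],[0,0,9,0],[0,0,10.5,0],[0,0,10.5,0],[0,0,10.5,0]]' 0.3 40;  python3 -m jog '[[0,0,0,0],[0,0,0,0],[0,0,0,0],[0,0,0,0],[0,0,0,0]]' 1 40
python3 -c "
import numpy as np
for t in np.arange(.1,1.33,.1): print(round(t,2),(22.2*(1-np.cos(t))+.3*np.sin(t)).round(2),(-22.2*np.sin(t)+.3*(1-np.cos(t))).round(2))"
```

```text
t: 6.13
eef_pos: [0.464, -0.2078, 0.0894]
tool_rot: [-0.001, 0.905, 0.426, -0.0]
contact_force: [0.5, 0.4, -0.3]
gripper_width: 0.35
grasp_force: 0.0
t: 6.55
eef_pos: [0.4644, -0.2077, 0.0911]
tool_rot: [0.0, 0.905, 0.426, 0.0]
contact_force: [-2.7, 2.1, 8.1]
gripper_width: 0.111
grasp_force: 39.5
0.1 0.14 -2.21
0.2 0.5 -4.4
0.3 1.08 -6.55
0.4 1.87 -8.62
0.5 2.86 -10.61
0.6 4.05 -12.48
0.7 5.41 -14.23
0.8 6.95 -15.83
0.9 8.64 -17.28
1.0 10.46 -18.54
1.1 12.4 -19.62
1.2 14.44 -20.5
1.3 16.55 -21.17
```

```bash
python3 -m jog '[[0,0.05,-1.1,0],[0,0.14,-2.2,0],[0,0.3,-3.3,0],[0,0.5,-4.4,0],[0,0.77,-5.5,0],[0,1.08,-6.55,0],[0,1.45,-7.6,0],[0,1.87,-8.6,0],[0,2.35,-9.6,0],[0,2.86,-10.6,0],[0,3.4,-11.55,0],[0,4.05,-12.5,0],[0,4.05,-12.5,0]]' 1 40
```

```text
t: 7.63
eef_pos: [0.4944, -0.233, 0.2171]
tool_rot: [-0.001, 0.905, 0.426, -0.001]
contact_force: [-7.1, 8.0, 4.0]
gripper_width: 0.107
grasp_force: 39.3
```

```bash
python3 -m jog '[[0,-0.15,-0.1,0],[0,0.5,-0.98,0],[0,1.2,-1.88,0],[0,1.95,-2.7,0],[0,2.75,-3.5,0],[0,3.6,-4.25,0],[0,4.47,-4.96,0],[0,5.4,-5.6,0],[0,6.3,-6.23,0],[0,6.3,-6.23,0]]' 1 40
python3 - <<'E'
from h import *
p=bot.get_obs()['eef_pos']; O=np.array([.5681,-.2957]); X=np.array([.763,-.6465])
x=(p[:2]-O)@X-.086; print(x, np.linalg.norm([x,p[2]+.012-.1]), np.arctan2(p[2]+.012-.1,-x))
E
```

```text
t: 8.47
eef_pos: [0.5444, -0.275, 0.2815]
tool_rot: [0.001, 0.905, 0.425, 0.0]
contact_force: [-9.3, 6.2, 12.6]
gripper_width: 0.106
grasp_force: 39.9
-0.1174634775624353 0.22633345576748704 1.0251342272702433
```

```bash
python3 -m jog '[[0,-0.1,-0.3,0],[0,0.55,-0.75,0],[0,1.2,-1.2,0],[0,1.9,-1.55,0],[0,2.6,-1.8,0],[0,2.6,-1.8,0]]' 1 40
python3 - <<'E'
from h import *
p=bot.get_obs()['eef_pos']; O=np.array([.5681,-.2957]); X=np.array([.763,-.6465])
x=(p[:2]-O)@X-.086; print(x, np.linalg.norm([x,p[2]+.012-.1]), np.arctan2(p[2]+.012-.1,-x))
c=cam('side'); save(c,'s3.png',(120,80,400,300),2.5)
E
```

```text
t: 8.97
eef_pos: [0.5647, -0.292, 0.2966]
tool_rot: [0.001, 0.905, 0.425, 0.0]
contact_force: [-1.2, -1.2, -2.2]
gripper_width: 0.103
grasp_force: 40.3
-0.09097673961189405 0.2275452112999213 1.1594777228335897
```

View pics/s3.png

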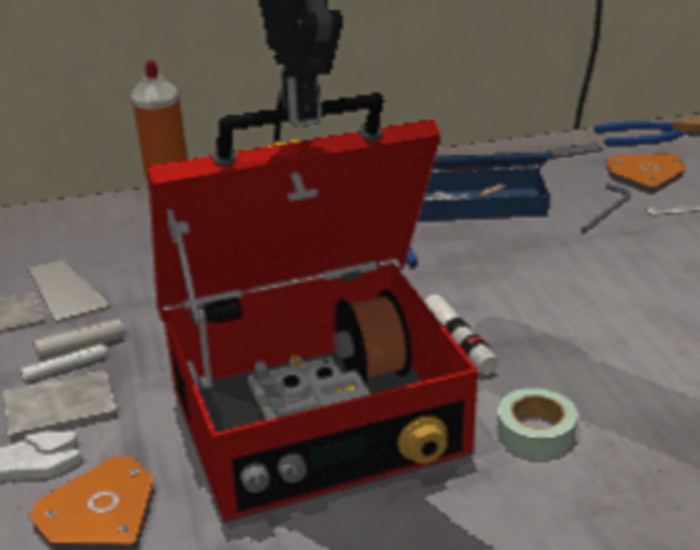

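```bash
python3 -m jog '[[0,0.3,-0.13,0],[0,0.6,-0.25,0],[0,0.9,-0.37,0],[0,0.9,-0.37,0]]' 1 40;  python3 -m jog '[[0,0.25,-0.09,0],[0,0.5,-0.18,0],[0,0.5,-0.18,0]]' 1 40
```

```text
t: 9.35
eef_pos: [0.5705, -0.2969, 0.2998]
tool_rot: [0.0, 0.905, 0.425, -0.0]
contact_force: [-4.4, -0.4, 3.9]
gripper_width: 0.107
grasp_force: 40.8
t: 9.6
eef_pos: [0.5745, -0.3002, 0.302]
tool_rot: [0.001, 0.905, 0.425, -0.0]
contact_force: [-5.4, -0.7, 5.1]
gripper_width: 0.102
grasp_force: 40.7
```

```bash
python3 -m jog '[[0,0.3,-0.1,0],[0,0.3,-0.1,0]]' 1 40;  python3 -m jog '[[0,0.3,-0.1,0],[0,0.3,-0.1,0]]' 1 40
```

```text
t: 9.77
eef_pos: [0.5767, -0.302, 0.3031]
tool_rot: [0.001, 0.905, 0.426, -0.0]
contact_force: [-5.6, -0.7, 6.3]
gripper_width: 0.105
grasp_force: 40.7
t: 9.93
eef_pos: [0.5785, -0.3036, 0.3039]
tool_rot: [0.0, 0.905, 0.426, -0.001]
contact_force: [-7.9, 0.5, 5.9]
gripper_width: 0.105
grasp_force: 40.8
```

```bash
python3 -m jog '[[0,0.2,-0.08,0],[0,0.2,-0.08,0],[0,0.2,-0.08,0]]' 1 40;  python3 -m jog '[[0,0.2,-0.08,0],[0,0.2,-0.08,0],[0,0.2,-0.08,0]]' 1 40
```

```text
t: 10.18
eef_pos: [0.5789, -0.3039, 0.3042]
tool_rot: [-0.001, 0.905, 0.426, -0.002]
contact_force: [-10.8, 2.9, 7.5]
gripper_width: 0.102
grasp_force: 40.7
t: 10.43
eef_pos: [0.5793, -0.3042, 0.3044]
tool_rot: [-0.003, 0.905, 0.426, -0.003]
contact_force: [-14.4, 5.7, 6.2]
gripper_width: 0.102
grasp_force: 40.8
```

```bash
python3 -m jog '[[0,0,0,0],[0,0,0,0],[0,0,0,0],[0,0,0,0]]' 0.3 40; python3 -m jog '[[0,-0.2,-1,0],[0,-0.2,-2.5,0],[0,-0.2,-5,0],[0,-0.2,-5,0],[0,-0.2,-5,0]]' 0.3 40;  python3 - <<'E'
from h import *
import pickle
O=np.array([.5681,-.2957]); X=np.array([.763,-.6465]); Y=np.array([.6465,.763])
for n in ['side','top','wrist']:
    c=cam(n); pickle.dump(c,open(n+'4.pkl','wb')); P=cloud(c); im=c['pixels'].astype(int)
    L=np.stack([(P[...,:2]-O)@X,(P[...,:2]-O)@Y,P[...,2]],-1)
    b=(im.max(-1)<80)&(abs(L[...,0]-.018)<.03)&(abs(L[...,1]-.073)<.018)&(abs(L[...,2]-.151)<.025)
    print(n,b.sum())
    if b.any(): print(np.median(L[b],0),L[b].min(0),L[b].max(0))
    v,u=np.nonzero(b); 
    if b.any(): print(u.min(),u.max(),v.min(),v.max())
    if n=='side': save(c,'s4.png',(160,130,290,260),4.5)
E
```

```text
t: 10.77
eef_pos: [0.5832, -0.3055, 0.3048]
tool_rot: [0.001, 0.905, 0.426, 0.001]
contact_force: [0.5, -0.5, -0.3]
gripper_width: 0.346
grasp_force: 0.0
t: 11.18
eef_pos: [0.5819, -0.3044, 0.357]
tool_rot: [0.002, 0.905, 0.426, 0.002]
contact_force: [-1.5, -0.1, -0.6]
gripper_width: 0.351
grasp_force: 0.0
side 118
[0.00936638 0.075824   0.15112772] [0.00440742 0.06158664 0.14158694] [0.02183689 0.09085383 0.15720684]
198 213 194 203
top 0
wrist 126
[0.01008625 0.07458056 0.15547403] [0.00787354 0.0623274  0.15120548] [0.01219566 0.0900675  0.15839597]
269 273 97 125
```

View pics/s4.png

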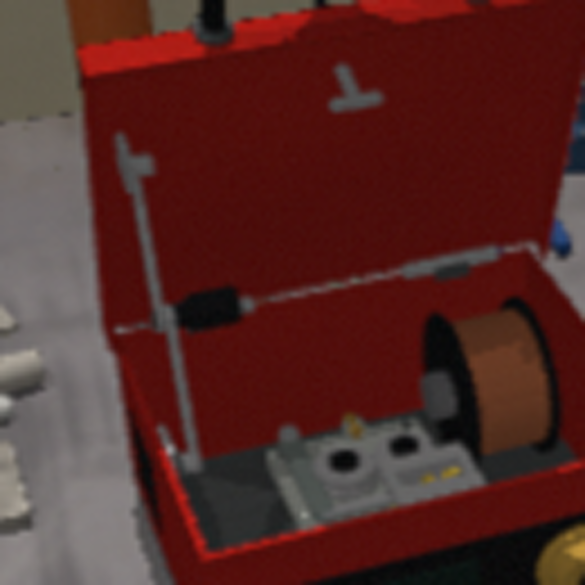

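```bash
cat > d.py <<'E'
from h import *
import sys
O=np.array([.5681,-.2957]); X=np.array([.763,-.6465]); Y=np.array([.6465,.763])
a=[float(s) for s in sys.argv[1:]]
o=bot.get_obs(); p=o['eef_pos']; M=rot(); l=[(p[:2]-O)@X,(p[:2]-O)@Y,p[2]]
print('local',np.round(l,4),'F',[np.round(f,1) for f in (o['contact_force'][:2]@X,o['contact_force'][:2]@Y,o['contact_force'][2])])
for i in range(0,len(a),3): T=np.r_[O+a[i]*X+a[i+1]*Y,a[i+2]]; print((M.T@(T-p)*100).round(2))
E
python3 d.py -.075 .073 .357 -.075 .073 .12; python3 -c "
from h import *;print(rot().round(3))"
```

```text
local [0.0149 0.0015 0.3538] F [np.float64(0.2), np.float64(0.2), np.float64(-0.4)]
[ 7.26 -8.91 -0.31]
[ 7.26 -8.89 23.39]
[[ 0.637  0.771 -0.001]
 [ 0.771 -0.637  0.   ]
 [-0.    -0.001 -1.   ]]
```

```bash
python3 -m jog '[[0,-2,-1,0],[0,-5,-1,0],[0,-8.9,-1,0],[2,-8.9,-1,0],[5,-8.9,-1,0],[7.3,-8.9,0,0],[7.3,-8.9,3,0],[7.3,-8.9,6,0],[7.3,-8.9,9,0],[7.3,-8.9,12,0],[7.3,-8.9,15,0],[7.3,-8.9,18,0],[7.3,-8.9,20,0],[7.3,-8.9,22,0],[7.3,-8.9,23.3,0],[7.3,-8.9,23.3,0],[7.3,-8.9,23.3,0]]' -1 40
python3 - <<'E'
from h import *
c=cam('side'); save(c,'s5.png',(120,60,400,270),2.8)
E
python3 d.py -.055 .073 .12
```

```text
t: 12.75
eef_pos: [0.5583, -0.1912, 0.1209]
tool_rot: [-0.001, 0.905, 0.426, -0.001]
contact_force: [0.8, -0.0, 0.7]
gripper_width: 1.001
grasp_force: 0.0
local [-0.0743  0.0738  0.122 ] F [np.float64(-0.6), np.float64(0.7), np.float64(0.1)]
[-0.1   1.92  0.2 ]
```

View pics/s5.png

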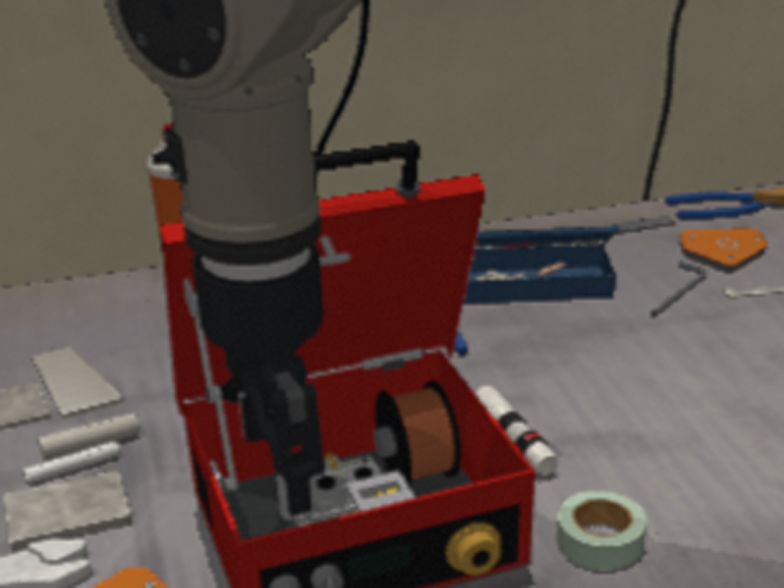

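```bash
python3 -m jog '[[0,0.7,0,0],[0,1.4,0,0],[0,2,0.1,0],[0,2,0.1,0],[0,2,0.1,0]]' -1 40; python3 d.py -.049 .073 .12;  python3 -m jog '[[0,0.2,0,0],[0,0.4,0,0],[0,0.4,0,0]]' -1 40; python3 d.py; python3 -m jog '[[0,0.1,0,0],[0,0.2,0,0],[0,0.2,0,0]]' -1 40; python3 d.py
```

```text
t: 13.22
eef_pos: [0.5746, -0.2046, 0.1206]
tool_rot: [0.0, 0.905, 0.425, 0.0]
contact_force: [-0.9, -0.3, -0.3]
gripper_width: 1.003
grasp_force: 0.0
local [-0.0539  0.0737  0.1206] F [np.float64(-0.5), np.float64(-0.8), np.float64(-0.3)]
[-0.07  0.49  0.06]
t: 13.47
eef_pos: [0.5774, -0.2069, 0.1204]
tool_rot: [0.0, 0.905, 0.426, 0.0]
contact_force: [-0.5, 0.3, 0.8]
gripper_width: 1.002
grasp_force: 0.0
local [-0.0504  0.0738  0.1204] F [np.float64(-0.6), np.float64(-0.1), np.float64(0.8)]
t: 13.72
eef_pos: [0.5788, -0.208, 0.1204]
tool_rot: [0.0, 0.905, 0.426, 0.0]
contact_force: [-0.2, -0.6, -0.5]
gripper_width: 1.0
grasp_force: 0.0
local [-0.0486  0.0738  0.1204] F [np.float64(0.3), np.float64(-0.6), np.float64(-0.5)]
```

```bash
for i in 1; do python3 -m jog '[[0,0.15,0,0],[0,0.3,0,0],[0,0.3,0,0]]' -1 40|tail -0; python3 d.py; python3 -m jog '[[0,0.15,0,0],[0,0.3,0.05,0],[0,0.3,0.05,0]]' -1 40|tail -0; python3 d.py; done
python3 - <<'E'
from h import *
c=cam('side'); save(c,'s6.png',(160,120,290,250),4.5)
c=cam('wrist'); cv2.imwrite('pics/w6.png',c['pixels'][:,:,::-1])
a=cv2.imread('pics/s6.png'); b=cv2.imread('pics/w6.png'); b=cv2.resize(b,None,fx=.39,fy=.39); b=cv2.copyMakeBorder(b,0,585-b.shape[0],0,0,0); cv2.imwrite('pics/c6.png',np.hstack([a[:, :580],b])[:, :800])
E
```

```text
local [-0.0452  0.0738  0.1205] F [np.float64(-0.5), np.float64(-0.4), np.float64(0.2)]
local [-0.0434  0.074   0.1198] F [np.float64(-3.5), np.float64(-0.6), np.float64(2.6)]Exception ignored on flushing sys.stdout:
BrokenPipeError: [Errno 32] Broken pipe
Exception ignored on flushing sys.stdout:
BrokenPipeError: [Errno 32] Broken pipe
```

View pics/c6.png

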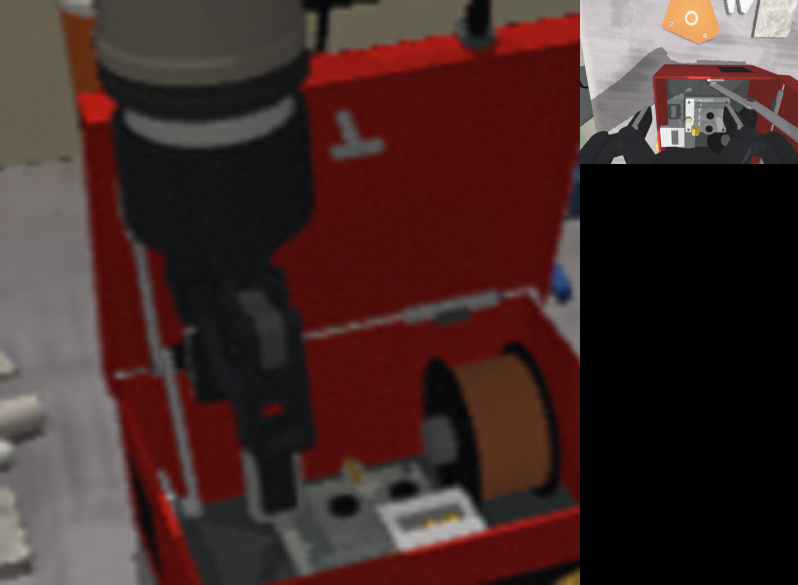

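```bash
for i in 1; do python3 -m jog '[[0,0.1,0.05,0],[0,0.2,0.08,0],[0,0.2,0.08,0]]' -1 40 >/dev/null; python3 d.py; python3 -m jog '[[0,0.1,0.05,0],[0,0.2,0.07,0],[0,0.2,0.07,0]]' -1 40 >/dev/null; python3 d.py; done
```

```text
local [-0.043   0.0741  0.119 ] F [np.float64(-10.7), np.float64(-1.3), np.float64(8.0)]
local [-0.0427  0.0742  0.1186] F [np.float64(-17.5), np.float64(-3.3), np.float64(13.5)]
```

```bash
python3 -m jog '[[0,-1,-0.2,0],[0,-2.5,-0.2,0],[0,-4,-0.2,0],[0,-4,-2,0],[0,-4,-6,0],[0,-4,-10,0],[0,-5,-14,0],[0,-7,-18,0],[0,-9,-22,0],[0,-9,-24,0],[0,-9,-24,0],[0,-9,-24,0]]' -1 40
python3 - <<'E'
from h import *
O=np.array([.5681,-.2957]); X=np.array([.763,-.6465]); Y=np.array([.6465,.763])
for n in ['side','wrist']:
    c=cam(n); P=cloud(c); im=c['pixels'].astype(int)
    L=np.stack([(P[...,:2]-O)@X,(P[...,:2]-O)@Y,P[...,2]],-1)
    b=(im.max(-1)<80)&(abs(L[...,0]-.02)<.03)&(abs(L[...,1]-.073)<.018)&(abs(L[...,2]-.151)<.025)
    print(n,b.sum())
    if b.any(): print(np.median(L[b],0),L[b].min(0),L[b].max(0)); v,u=np.nonzero(b); print(u.min(),u.max(),v.min(),v.max())
    if n=='side': save(c,'s7.png',(160,130,290,260),4.5)
E
python3 d.py
```

```text
t: 15.82
eef_pos: [0.518, -0.1573, 0.3604]
tool_rot: [0.002, 0.905, 0.426, 0.002]
contact_force: [0.5, -0.2, -0.1]
gripper_width: 0.999
grasp_force: 0.0
side 120
[0.01551519 0.07550089 0.14887734] [0.01058967 0.06169339 0.13691019] [0.02540083 0.09031073 0.15545111]
197 212 193 202
wrist 400
[0.01907681 0.07598475 0.15361036] [0.01212954 0.06160157 0.14498185] [0.02968017 0.09066737 0.15712264]
398 416 166 192
local [-0.1285  0.0723  0.3574] F [np.float64(-0.1), np.float64(-0.0), np.float64(-0.5)]
```

View pics/s7.png

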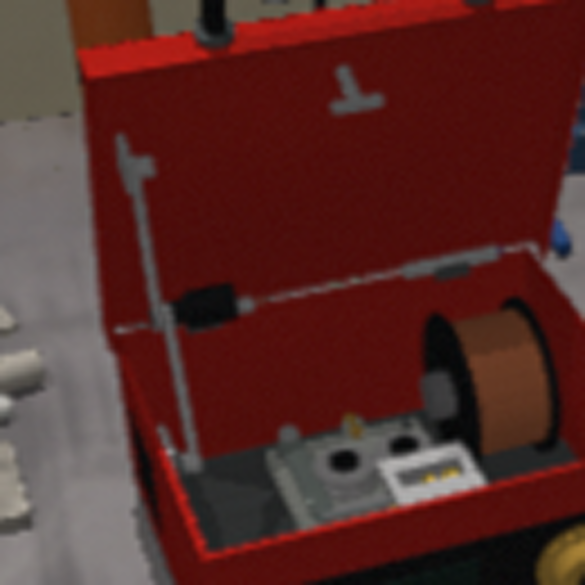

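The knob moved about 6.5 mm along the expected direction and met a firm stop. The cover is standing alone and the hand is clear.

```bash
python3 -c "
from station import bot
print(bot.hand_in())"
```

```text
the job is handed in; nothing more can be done
None
```

I handed the job in at about 16 s, with the fastener released, the cover standing up alone and the stay's knee knob pushed about 6.5 mm past centre onto a firm stop; the hand was clear and no bystander was knowingly touched, but the interface gave no verdict.

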